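# Pull the fume extractor's filter and show it to the inspection camera

## Robot

A 7-joint arm with a two-finger parallel gripper is mounted at the origin on the work surface. World frame = base frame: x ahead of the robot, y to its left, z up, the work surface at z = 0. Lengths are in m, angles in rad, forces in N, time in s.
With the tool pointing down it reaches from about 0.35 to 0.9 m from the base axis. Payload 8.1 kg.
Tool frame: the origin (TCP) lies at the very end of the fingers, on their centre line; the grasp point (between the pads) lies 19 mm behind it (arm.tcp_to_grasp is the distance from the TCP to the grasp point, in m); z points along the fingers, y is the line along which they close (so a half turn about z gives the same grasp; the last joint's range is limited). The gripper opens to 92 mm and grips with 3 to 60 N. Pads are 19 mm wide; open, the fingers measure 130 mm over their backs; the gripper's body (75 mm by 190 mm) begins 47 mm behind the grasp point.
Start: joints at [-1.226, 0.434, 0.025, 1.573, -0.012, 1.134, -0.075], TCP at [0.271, 0.563, 0.227] pointing down, gripper open.
Joint ranges: [-2.62, 2.62], [-0.44, 2.09], [-1.27, 1.32], [0.08, 2.57], [-1.32, 4.46], [0.12, 2], [-2.74, 2.74]. Speed limits (rad/s): [2.22, 2.22, 3.01, 3.01, 3.14, 3.14, 3.14].

## Interface

Orientations are given as a rotation vector (axis times angle).
In Python, from cell import arm gives the robot as it stands.
- The arm moves only by the tool jog_arm, called as name(argument=value, ...), one argument or row to a line, values as JSON. Schema: {"type":"object","properties":{"moves":{"type":"object","properties":{"segments":{"type":"array","items":{"type":"array","items":{"type":"number"},"minItems":5,"maxItems":5},"minItems":1,"maxItems":10}},"additionalProperties":false,"required":["segments"]},"squeeze":{"type":"number"},"only":{"type":"string"},"quiet":{"type":"boolean"},"lines":{"type":"string"}},"required":["moves"],"additionalProperties":false}. moves is an object whose key "segments" holds a list of rows, 1 to 10 of them, each of 5 numbers: dx, dy, dz in shares of the most that a row can go, 1 being 50 mm, then a turn about the tool's z in shares of 4 rad (1.0 is 4 rad), then the opening from 0.0 (shut) to 1.0 (fully open); each row shifts and turns the commanded pose from where the row before left it, along the tool's axes as they then stand; what a row does not reach is not made up. A row lasts 1/10 s, in which the tool goes at most 0.05 m and 0.15 rad, less where a joint would pass 70% of its speed; a pose out of reach is approached as far as the arm can. The fingers move at their own pace and stop on an object; squeeze is the grip in N (left out, the last holds). Time passes only in rows, so rows that do not move let the fingers close. The tool returns the time, the measured TCP pose, the force, the opening and the grip force at its end. only (a regular expression) keeps the lines of the reply that match it, lines (a string "A,B") keeps lines A to B, and quiet returns only ok. No shift or turn number may pass 1 either way. Input that does not fit is refused with a message, and nothing moves.
- arm.observe(): the state, without advancing time (a new reading comes with each control period).
- arm.get_image(name): name is "side" or "top"; returns a dict with "image" (420x560x3 uint8, blue, green, red), "fx", "fy", "cx", "cy" (pixels), "distortion" ([k1, k2, p1, p2, k3] as OpenCV has them; the pictures are not rectified), "cam_to_world" (4x4, takes a point from camera to world coordinates). Camera axes: x right, y down, z forward; pixel columns grow to the right and rows downward; lengths in m; the calibration is good to about 2 mm. A picture is of the moment at which its call begins. There is no depth.
- arm.sign_off(): hands the job in; it is judged then, once.
The state is a dict: "clock": time; "joints": joint angles; "dq": joint speeds; "joint_efforts": joint torques, N m; "position": TCP position; "ee_rot": TCP orientation; "force": force on the tool from outside, world axes, zero at the start; "ft_torque": the same for the moment, N m; "width": opening from 0.0 (shut) to 1.0 (fully open); "gripper_force": force on a finger pad.
Only numpy, scipy, OpenCV 4.12 (cv2) and the standard library are available. Lean on these libraries where they do the work, as an engineer would, in place of code of your own. Each camera call takes 0.05 s, during which the arm holds its last target. There are 200 camera calls.

## Task

Swing up the hinged hood on top of the fume extractor past upright and leave it open, then draw the filter cassette hidden beneath it straight up out of its slot by the orange tab; the cassette is fragile, so grip it lightly (about 8 N on each finger, never as much as 16 N) and do not drop it or set it down. Finish while holding it still, upright and flat face square to the inspection camera, centred on the lens and about 100 mm in front of it: do not let go at the end. Do not touch the camera and leave the flux jar, phone and screwdriver where they are.

Things in the scene. Friction and masses are not known exactly. Their poses are not given: they have to be found in the camera images.
- extractor: Bench fume extractor, a green box fixed to the bench, 230 (x) by 240 (y) by 120 mm high, grey front with fan grille facing its -x. Origin: centre of its underside, z up. Its top deck (z = 120 mm) has a slot 86 (x) by 18 (y) mm, 90 mm deep, centred at x = -10 mm, y = 0, in which the cassette stands. The hood covers the deck from x = -75 to +75 mm.
- hood (a joint): Angle of the grey hood on the extractor, rad: 0 closed on the deck, about 1.57 standing upright, stop at 1.9. It starts closed or a little ajar. Its hinge has friction (about 0.2 N m; with its weight 1 to 2 N at the handle) and it stays at whatever angle it is left.
- hood_hinge (a point): Centre of the hood's hinge line (along the extractor's y), at the hood's far end: x = +75, y = 0, z = 120 mm in the extractor's frame. The point turns with the hood; at joint 0 its axes are the extractor's; opening lifts the hood's -x end. The grey hood is an upside-down tray with 3 mm walls, 150 mm long (to -x of the hinge), 130 mm wide, 34 mm high, 0.14 kg.
- hood_handle (a point): Middle of the hood's handle: a round steel bar, 10 mm thick, 100 mm long along the extractor's y, 33 mm in front of the hood (28 mm free gap), held at its ends. In hood_hinge's frame at x = -183, z = +30 mm: closed, 150 mm above the bench. Pinch it from above, fingers closing along the extractor's x; it turns between the fingers, so the tool can stay pointing down.
- cassette: Filter cassette, 75 to 155 g, loose in the slot with 3 mm play, hidden under the hood at first. Flat black frame with pale pleats, 80 (x) by 12 thick (y) by 90 mm high (z), orange tab on top, 32 (x) by 10 (y) by 26 mm high. Origin: centre of its underside, z up; two like faces look along +y and -y. In the slot its axes are the extractor's and only the tab stands above the deck.
- cassette_tab (a point): Centre of the cassette's orange tab, 103 mm above the cassette's origin. Pinch it from above, fingers closing along the cassette's y (10 mm thick).
- cassette_centre (a point): Centre of the cassette's frame, 45 mm above its origin: the point to be shown to the lens.
- camera: Inspection camera fixed to the bench: steel foot, column, and a level white barrel with a black front ring (46 mm) and blue lens, axis 150 mm above the bench, top at 190 mm. Origin on the bench 50 mm in front of the lens face, z up; the lens looks along the body's -x. Foot, column and barrel lie at x = +50 to +180 mm, within 50 mm of y = 0.
- camera_lens (a point): Centre of the lens face, 150 mm above the bench, axes as the camera's: it looks along its own -x. Show the cassette with cassette_centre about 100 mm along -x from here, at y = 0 and z = 0 in this frame, the cassette's y axis along this x axis (either way round).
- flux_jar: Small jar with a red cap, 44 mm diameter, 50 mm high, loose on the bench between extractor and camera; origin at the centre of its underside. A bystander.
- phone: White phone lying on the bench, 150 by 74 by 9 mm; origin at the centre of its underside. A bystander.
- screwdriver: Screwdriver with a red handle, 170 mm long, lying on the bench along its own x axis. A bystander.

How it is judged:
On the way, in this order (a step that is already met when the one before it is completed fails the run):
1. the hood is swung open to at least 1.45 rad (about upright) (value of joint hood above 1.45 rad), for 0.2 s.
2. the cassette is drawn up clear of its slot, held by the fingers, the hood open (z of cassette in the frame of extractor above 0.122 m and contact force between the fingers and cassette above 1 N and value of joint hood above 1.3 rad), for 0.2 s.
At the end, for the whole second after the job is handed in: Fingers hold the cassette still in the air, touching neither extractor nor camera: centre 70-135 mm before the lens, within 20 mm of its axis sideways and in height, face square to the lens and upright within 0.2 rad; hood still open (over 1.3 rad) (x of cassette_centre in the frame of camera_lens between -0.135 and -0.07 m and y of cassette_centre in the frame of camera_lens between -0.02 and 0.02 m and z of cassette_centre in the frame of camera_lens between -0.02 and 0.02 m and angle between the y axis of cassette and the x axis of camera_lens, either way round below 0.2 rad and angle between cassette's own z axis and vertical below 0.2 rad and contact force between the fingers and cassette above 1 N and height (world z) of cassette above 0.075 m and contact force between cassette and extractor below 0.1 N and contact force between cassette and camera below 0.1 N and linear speed of cassette below 0.03 m/s and angular speed of cassette below 0.3 rad/s and value of joint hood above 1.3 rad); the arm keeps its last pose, push and grip.
It fails at once if the cassette is squeezed or pushed by the fingers with more than 32 N in all (16 N on each) (contact force between the fingers and cassette above 32 N).
It fails at once if the cassette is dropped or put down (its centre below 55 mm) (height (world z) of cassette_centre below 0.055 m).
It fails at once if the camera is touched (contact force between any of the arm, the fingers, cassette and camera above 1 N).
It fails at once if the flux jar, phone or screwdriver is moved by more than 20 mm (distance of any of flux_jar, phone, screwdriver from where it was at the start of the episode above 0.02 m).
It also fails if it takes over 59 s, if anything falls off the work surface, if the arm or the gripper's body presses on something with over 40 N, if the wrist force passes 120 N, or if a joint passes its speed limit or range.

## Working session

There is one attempt and no reset: what is moved stays moved. The work goes in short steps, Python scripts to look and compute and a tool call to move; the robot and the scene stay as the last step left them, time stands still between calls to the robot, and variables do not carry over. Pictures are saved under pics/ and viewed, at most 10 in all, crops included, and the job is handed in when it is done.

```bash
ls; mkdir -p pics; python3 - <<'E'
from cell import arm
import cv2,numpy as np
for n in("top","side"):
    d=arm.get_image(n);cv2.imwrite(f"pics/{n}0.png",d["image"])
    print(n,d["fx"],d["fy"],d["cx"],d["cy"],d["distortion"],np.round(d["cam_to_world"],3).tolist())
s=arm.observe();print(s)
E
```

```text
cell.py
pics
top 489.15592745684376 489.15592745684376 276.25669837632705 210.992948241446 [-0.1157194  0.         0.         0.         0.       ] [[0.014, -0.986, 0.164, 0.428], [-1.0, -0.016, -0.01, -0.021], [0.012, -0.164, -0.986, 1.063], [0.0, 0.0, 0.0, 1.0]]
side 450.74334695022395 450.74334695022395 274.0500834577364 203.88078292090108 [-0.01327079  0.          0.          0.          0.        ] [[0.998, -0.058, 0.035, 0.532], [-0.066, -0.712, 0.699, -0.782], [-0.015, -0.7, -0.714, 0.887], [0.0, 0.0, 0.0, 1.0]]
{'clock': 0.1, 'joints': array([-1.22560848,  0.43514903,  0.02500802,  1.57403541, -0.0115978 ,
        1.1339817 , -0.07508121]), 'dq': array([ 0.0002792 , -0.00193894,  0.00152967, -0.00196534,  0.00076612,
       -0.00160594,  0.00068987]), 'joint_efforts': array([ 4.07083542e-03, -6.69126964e+01,  9.88688618e-01, -3.15144575e+01,
       -6.04115054e-02,  3.74963880e-02,  7.60179887e-05]), 'position': array([0.2704726 , 0.56292493, 0.22601516]), 'ee_rot': array([-6.97607469e-01, -3.06298177e+00,  2.22722488e-03]), 'force': array([-0.59630145, -0.21773951,  0.18013342]), 'ft_torque': array([-0.00249365,  0.01908207, -0.0292909 ]), 'gripper_force': 0.0, 'width': 0.9964001847987258}
```

View pics/top0.png

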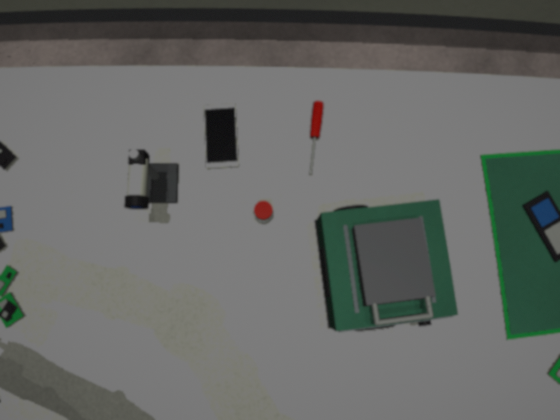

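View pics/side0.png

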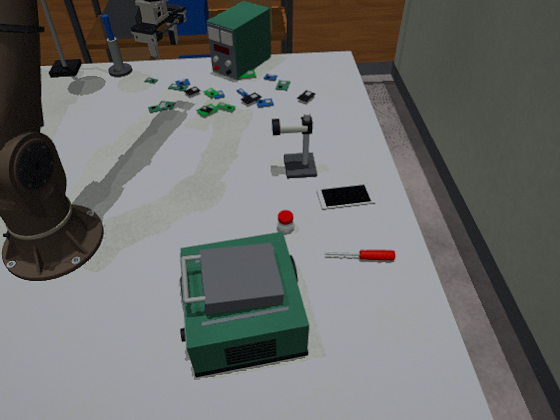

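Top view: the extractor is centred near (388,265) with its handle at about (402,318), and the inspection camera barrel is at (138,180) with the lens end down at (137,205). The jar is at (263,210), the phone at (221,137) and the screwdriver at (315,135). The side view agrees: handle at left (185,280), lens ring at (277,127).

```bash
python3 - <<'E'
import cv2,numpy as np
t=cv2.imread("pics/top0.png");s=cv2.imread("pics/side0.png")
def crop(i,x,y,w,h,k):
    c=cv2.resize(i[y:y+h,x:x+w],None,fx=k,fy=k,interpolation=cv2.INTER_CUBIC)
    for a in range(0,w,10): cv2.line(c,(a*k,0),(a*k,12 if a%50 else 24),(0,255,255),1)
    for a in range(0,h,10): cv2.line(c,(0,a*k),(12,a*k),(0,255,255),1)
    return cv2.convertScaleAbs(c,alpha=1.5)
cv2.imwrite("pics/c1.png",crop(t,310,190,160,150,4))
a=crop(t,110,140,80,90,5);b=crop(s,260,105,80,90,5)
cv2.imwrite("pics/c2.png",np.hstack([a,b]))
E
```

```text
(no output)
```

View pics/c1.png

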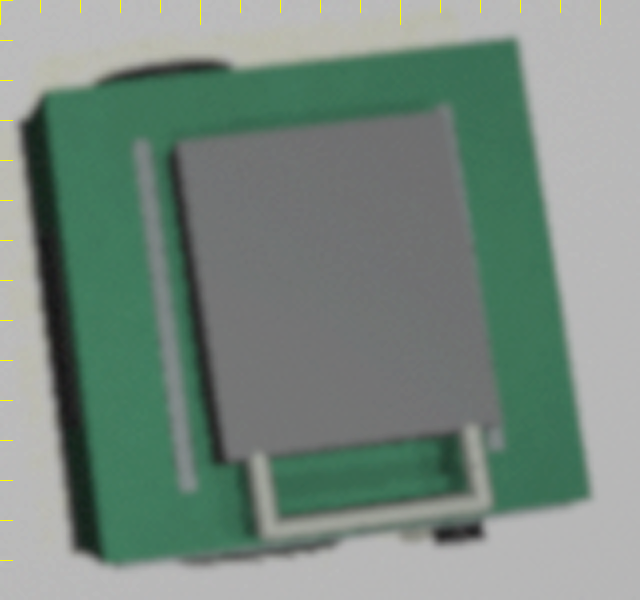

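View pics/c2.png

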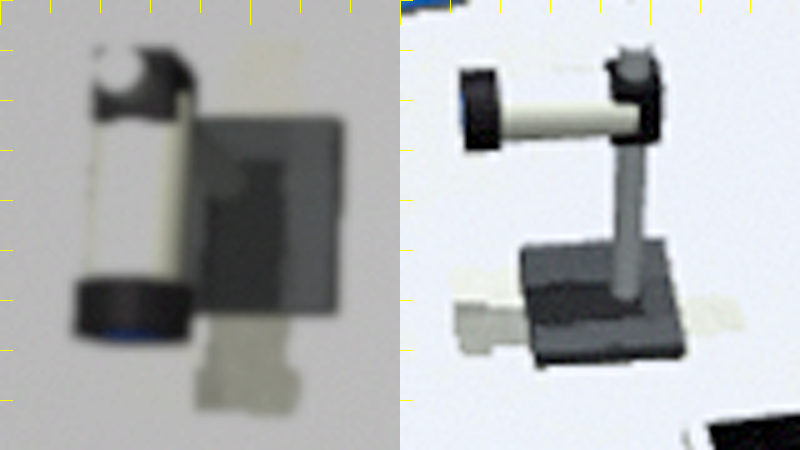

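Hood crop: deck corners at (321.3,213.3), (439.3,200), (457.5,314.3), (338.8,330.8), and the handle bar runs (375.5,322.5) to (431.3,315). Camera crop: lens face centre is near (136.2,207) in top and (272.2,127) in side, and the foot corners are (178.6,164) and (177.6,202.4).

```bash
cat > h.py <<'E'
from cell import arm
import cv2,numpy as np
def ray(d,p):
    K=np.array([[d["fx"],0,d["cx"]],[0,d["fy"],d["cy"]],[0,0,1]]);T=np.array(d["cam_to_world"])
    u=cv2.undistortPoints(np.array([[p]],float),K,np.array(d["distortion"]))[0,0]
    return T[:3,3],T[:3,:3]@[u[0],u[1],1]
def at(d,p,z):
    o,v=ray(d,p);return o+v*(z-o[2])/v[2]
def proj(d,P):
    K=np.array([[d["fx"],0,d["cx"]],[0,d["fy"],d["cy"]],[0,0,1]]);T=np.linalg.inv(d["cam_to_world"])
    return cv2.projectPoints(np.array(P,float).reshape(-1,1,3),cv2.Rodrigues(T[:3,:3])[0],T[:3,3],K,np.array(d["distortion"]))[0][:,0]
def tri(a,p,b,q):
    o,v=ray(a,p);o2,w=ray(b,q)
    s=np.linalg.lstsq(np.c_[v,-w],o2-o,rcond=None)[0]
    A=o+v*s[0];B=o2+w*s[1];return (A+B)/2,np.linalg.norm(A-B)
E
python3 - <<'E'
from h import *
np.set_printoptions(precision=4,suppress=True)
t=arm.get_image("top");s=arm.get_image("side")
C=np.array([at(t,p,.12)for p in[(321.3,213.3),(439.3,200),(457.5,314.3),(338.8,330.8)]]);print(C)
M=np.array([[.115,.12],[.115,-.12],[-.115,-.12],[-.115,.12]])
H=(M-0).T@(C[:,:2]-C[:,:2].mean(0));yaw=np.arctan2(H[0,1]-H[1,0],H[0,0]+H[1,1])
o=C[:,:2].mean(0);c,n=np.cos(yaw),np.sin(yaw);R=np.array([[c,-n],[n,c]])
print("ext",o,yaw,(C[:,:2]-o)@R)
for a in(0,.1,.2,.3):
    x=.075+(-.183*np.cos(a)+.03*np.sin(a));z=.12+.183*np.sin(a)+.03*np.cos(a)
    P=[np.r_[o+R@[x,y],z]for y in(.045,-.045)];print(a,P[0],P[1],proj(t,P),proj(s,P))
print("slot",o+R@[-.01,0])
print("lens",tri(t,(136.2,207),s,(272.2,127)),at(t,(136.2,207),.15))
f=[at(t,p,.01)for p in[(150,163.7),(178.6,164),(177.6,202.4),(149,203)]];print(f)
b=[at(t,p,.15)for p in[(128.6,164),(128,195),(146,159),(146,195)]];print(b)
r=[at(t,p,.15)for p in[(124.6,207),(148,207.6)]];print(r)
print("jar",at(t,(263,210),.05))
E
python3 - <<'E'
import cv2
s=cv2.imread("pics/side0.png")[225:375,165:325]
cv2.imwrite("pics/c3.png",cv2.resize(s,None,fx=4,fy=4,interpolation=cv2.INTER_CUBIC))
E
```

```text
[[ 0.5815 -0.1185  0.12  ]
 [ 0.6122 -0.3556  0.12  ]
 [ 0.3873 -0.3845  0.12  ]
 [ 0.3561 -0.1523  0.12  ]]
ext [ 0.4843 -0.2527] 0.13472133857923557 [[ 0.1143  0.1199]
 [ 0.1129 -0.1191]
 [-0.1137 -0.1176]
 [-0.1135  0.1167]]
0 [ 0.3712 -0.2226  0.15  ] [ 0.3833 -0.3118  0.15  ] [[378.8616 323.9057]
 [425.9168 317.3154]] [[182.2946 266.448 ]
 [185.1656 304.2271]]
0.1 [ 0.3751 -0.2221  0.1681] [ 0.3872 -0.3113  0.1681] [[380.7392 322.3724]
 [428.6756 315.6539]] [[182.7994 260.6695]
 [185.7476 298.5894]]
0.2 [ 0.3807 -0.2214  0.1858] [ 0.3928 -0.3105  0.1858] [[382.4875 319.7532]
 [431.3042 312.917 ]] [[184.2696 254.7275]
 [187.3673 292.7537]]
0.3 [ 0.3881 -0.2204  0.2027] [ 0.4002 -0.3095  0.2027] [[384.0755 316.017 ]
 [433.7602 309.0771]] [[186.7262 248.6886]
 [190.0499 286.7844]]
slot [ 0.4743 -0.2541]
lens (array([0.5831, 0.2377, 0.1482]), np.float64(0.0003333891869412857)) [0.5829 0.2372 0.15  ]
[array([0.7053, 0.2519, 0.01  ]), array([0.7054, 0.1875, 0.01  ]), array([0.6185, 0.1854, 0.01  ]), array([0.6161, 0.2488, 0.01  ])]
[array([0.6673, 0.2577, 0.15  ]), array([0.606 , 0.2547, 0.15  ]), array([0.6777, 0.2241, 0.15  ]), array([0.6065, 0.2196, 0.15  ])]
[array([0.5826, 0.2598, 0.15  ]), array([0.5822, 0.2143, 0.15  ])]
jar [ 0.5979 -0.0031  0.05  ]
```

View pics/c3.png

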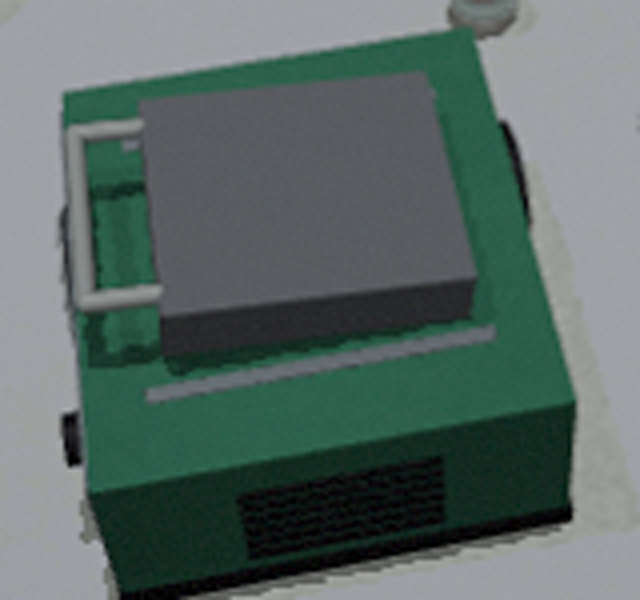

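The hood is about 0.11 rad ajar, which puts the handle at roughly (0.381,-0.267,0.170). Extractor yaw is 0.135. The lens is at (0.583,0.237,0.149) with yaw about 0.03. First I'll turn the tool and raise it.

Units first: shifts go in shares of 50 mm and turns go in shares of 4 rad. So -0.01 m is -0.2, 0.14 rad / 4 = 0.035.

```bash
cat >> h.py <<'E'
from scipy.spatial.transform import Rotation as Ro
def to(P,psi):
    s=arm.observe();R=Ro.from_rotvec(s["ee_rot"]).as_matrix();p=s["position"]
    y=np.arctan2(R[1,1],R[0,1]);d=(y-psi+np.pi/2)%np.pi-np.pi/2
    print("t",round(s["clock"],2),"p",p.round(4),"yaw",round(y,3),"turn",round(d,3),"tool shift",(R.T@(np.array(P)-p)).round(4),"tilt",round(np.arccos(-R[2,2]),3),"F",s["force"].round(1),"w",round(s["width"],3),"g",round(s["gripper_force"],1),"q7",s["joints"][6].round(2))
E
```

jog_arm(
  moves={"segments": [[0, 0, -0.2, 0.035, 0.22], [0, 0, -0.2, 0.035, 0.22], [0, 0, -0.2, 0.035, 0.22], [0, 0, -0.2, 0.035, 0.22], [0, 0, -0.2, 0.035, 0.22], [0, 0, 0, 0.035, 0.22], [0, 0, 0, 0.035, 0.22]]},
  squeeze=15,
)

```text
clock: 0.9
position: [0.2706, 0.5634, 0.2769]
ee_rot: [-2.064, -2.368, -0.0]
force: [-0.0, -0.4, 0.3]
width: 0.44
gripper_force: 0.0
```

```bash
python3 -c "
from h import *
to([.43,.1,.28],.135);to([.3815,-.2668,.26],.135)"
```

```text
t 0.9 p [0.2706 0.5634 0.2769] yaw 0.137 turn 0.002 tool shift [-0.4809  0.0945 -0.0032] tilt 0.0 F [-0.  -0.4  0.3] w 0.44 g 0.0 q7 -0.98
t 0.9 p [0.2706 0.5634 0.2769] yaw 0.137 turn 0.002 tool shift [-0.8376 -0.0037  0.0167] tilt 0.0 F [-0.  -0.4  0.3] w 0.44 g 0.0 q7 -0.98
```

Scaled: -0.048 m is -0.96, 0.0095 m is 0.19.

jog_arm(
  moves={"segments": [[-0.96, 0.19, 0, 0, 0.22], [-0.96, 0.19, 0, 0, 0.22], [-0.96, 0.19, 0, 0, 0.22], [-0.96, 0.19, 0, 0, 0.22], [-0.96, 0.19, 0, 0, 0.22], [-0.96, 0.19, 0, 0, 0.22], [-0.96, 0.19, 0, 0, 0.22], [-0.96, 0.19, 0, 0, 0.22], [-0.96, 0.19, 0, 0, 0.22], [-0.96, 0.19, 0, 0, 0.22]]},
)

```text
clock: 1.9
position: [0.4332, 0.0999, 0.2769]
ee_rot: [-2.057, -2.375, -0.001]
force: [0.7, 0.8, -0.1]
width: 0.223
gripper_force: 0.0
```

jog_arm(
  moves={"segments": [[-0.9, -0.24, 0, 0, 0.22], [-0.9, -0.24, 0, 0, 0.22], [-0.9, -0.24, 0, 0, 0.22], [-0.9, -0.24, 0, 0, 0.22], [-0.9, -0.24, 0, 0, 0.22], [-0.9, -0.24, 0, 0, 0.22], [-0.9, -0.24, 0, 0, 0.22], [-0.8, -0.24, 0, 0, 0.22], [0, 0, 0, 0, 0.22], [0, 0, 0, 0, 0.22]]},
)

```text
clock: 2.9
position: [0.388, -0.264, 0.2766]
ee_rot: [-2.06, -2.371, 0.001]
force: [0.7, 1.1, 0.4]
width: 0.221
gripper_force: 0.0
```

```bash
python3 -c "
from h import *
to([.3815,-.2668,.22],.135)
cv2.imwrite('pics/s2.png',cv2.resize(arm.get_image('side')['image'][150:350,100:340],None,fx=3,fy=3))"
```

```text
t 2.9 p [ 0.388  -0.264   0.2766] yaw 0.14 turn 0.005 tool shift [-0.0018 -0.0068  0.0566] tilt 0.001 F [0.7 1.1 0.4] w 0.221 g 0.0 q7 0.81
```

View pics/s2.png

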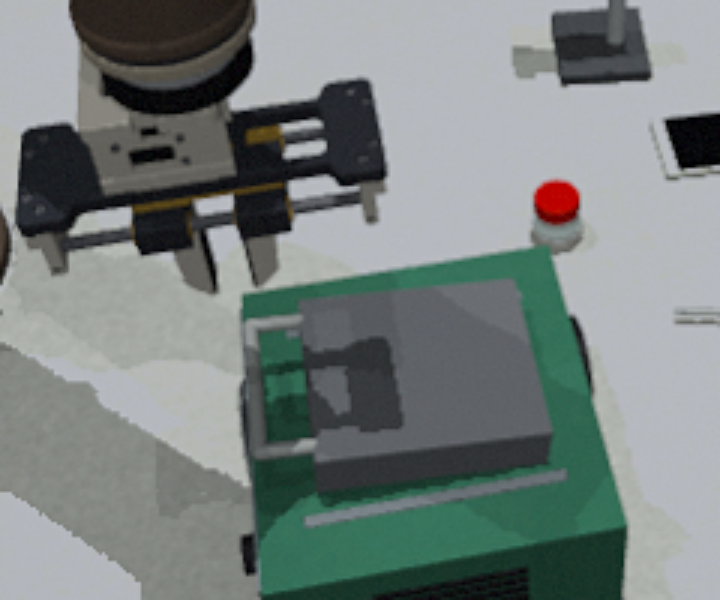

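The gripper is above the handle with the fingers straddling it from behind, and the bar ends project at (184,258) and (186,301), so the hood is about 0.10 rad ajar. I'll align and go down.

Scaled: 0.02 m is 0.4, 0.01 m is 0.2.

jog_arm(
  moves={"segments": [[-0.04, -0.144, 0.4, 0, 0.22], [0, 0, 0.4, 0, 0.22], [0, 0, 0.4, 0, 0.22], [0, 0, 0.4, 0, 0.22], [0, 0, 0.2, 0, 0.22], [0, 0, 0.2, 0, 0.22], [0, 0, 0.2, 0, 0.22], [0, 0, 0.2, 0, 0.22], [0, 0, 0, 0, 0.22]]},
)

```text
clock: 3.85
position: [0.3813, -0.2658, 0.1558]
ee_rot: [-2.056, -2.373, 0.001]
force: [0.3, 0.2, -0.1]
width: 0.22
gripper_force: 0.0
```

```bash
python3 -c "
from h import *
to([.3811,-.2667,.156],.135)
a=arm.get_image('side')['image'][200:330,140:270];b=arm.get_image('top')['image'][250:380,340:470]
cv2.imwrite('pics/s3.png',cv2.resize(np.hstack([a,b]),None,fx=3,fy=3))"
```

```text
t 3.85 p [ 0.3813 -0.2658  0.1558] yaw 0.143 turn 0.008 tool shift [-0.0009 -0.0003 -0.0002] tilt 0.002 F [ 0.3  0.2 -0.1] w 0.22 g 0.0 q7 1.0
```

View pics/s3.png

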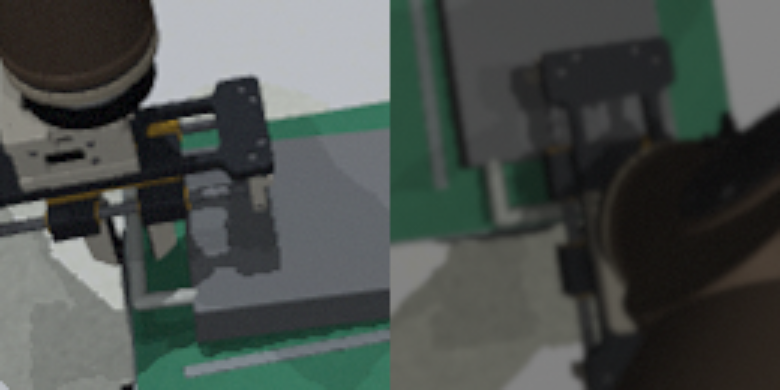

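The fingers straddle the bar (one in the gap), with no contact force. Now close and compute the arc.

jog_arm(
  moves={"segments": [[0, 0, 0, 0, 0.05], [0, 0, 0, 0, 0.05], [0, 0, 0, 0, 0.05], [0, 0, 0, 0, 0.05], [0, 0, 0, 0, 0.05]]},
  squeeze=20,
)

```text
clock: 4.45
position: [0.3824, -0.2664, 0.157]
ee_rot: [2.056, 2.374, 0.001]
force: [4.4, -0.7, -0.5]
width: 0.098
gripper_force: 20.0
```

```bash
python3 -c "
from h import *
to([.3811,-.2667,.156],.135)
a=np.arange(.1,1.81,.1);x=-.183*np.cos(a)+.03*np.sin(a);z=.183*np.sin(a)+.03*np.cos(a)
print(np.c_[a[1:],np.diff(x),-np.diff(z)].round(4).tolist())"
```

```text
t 4.45 p [ 0.3824 -0.2664  0.157 ] yaw 0.143 turn 0.008 tool shift [-0.0001 -0.0014  0.001 ] tilt 0.001 F [ 4.4 -0.7 -0.5] w 0.098 g 20.0 q7 1.0
[[0.2, 0.0057, -0.0176], [0.3, 0.0074, -0.017], [0.4, 0.0091, -0.0162], [0.5, 0.0107, -0.0152], [0.6, 0.0121, -0.014], [0.7, 0.0135, -0.0127], [0.8, 0.0147, -0.0113], [0.9, 0.0157, -0.0098], [1.0, 0.0166, -0.0082], [1.1, 0.0174, -0.0065], [1.2, 0.0179, -0.0047], [1.3, 0.0183, -0.0029], [1.4, 0.0185, -0.0011], [1.5, 0.0185, 0.0008], [1.6, 0.0184, 0.0026], [1.7, 0.018, 0.0044], [1.8, 0.0175, 0.0062]]
```

Scaled: -0.0176 m is -0.352, -0.017 m is -0.34.

jog_arm(
  moves={"segments": [[0, 0.12, -0.352, 0, 0.05], [0, 0.148, -0.34, 0, 0.05], [0, 0.18, -0.324, 0, 0.05], [0, 0.214, -0.304, 0, 0.05], [0, 0.24, -0.28, 0, 0.05], [0, 0.27, -0.254, 0, 0.05], [0, 0.294, -0.226, 0, 0.05], [0, 0, 0, 0, 0.05]]},
)

```text
clock: 5.25
position: [0.4537, -0.2571, 0.2624]
ee_rot: [-2.058, -2.373, 0.003]
force: [-10.9, -0.2, 15.0]
width: 0.102
gripper_force: 20.0
```

```bash
python3 -c "
from h import *
to([.3811,-.2667,.156],.135)"
```

```text
t 5.25 p [ 0.4537 -0.2571  0.2624] yaw 0.142 turn 0.007 tool shift [ 0.0008 -0.073   0.1065] tilt 0.002 F [-10.9  -0.2  15. ] w 0.102 g 20.0 q7 0.84
```

The force is radially outward, so my arc is slightly tight. I'll widen it a little.

Scaled: 0.0177 m is 0.354, 0.017 m is 0.34.

jog_arm(
  moves={"segments": [[0, 0.294, -0.236, 0, 0.05], [0, 0.32, -0.19, 0, 0.05], [0, 0.34, -0.15, 0, 0.05], [0, 0.354, -0.12, 0, 0.05], [0, 0, 0, 0, 0.05]]},
)

```text
clock: 5.75
position: [0.5205, -0.2478, 0.2947]
ee_rot: [2.056, 2.373, -0.006]
force: [3.1, -5.8, -10.1]
width: 0.101
gripper_force: 20.0
```

```bash
python3 -c "
from h import *
to([.3811,-.2667,.156],.135)"
```

```text
t 5.75 p [ 0.5205 -0.2478  0.2947] yaw 0.143 turn 0.008 tool shift [ 0.0017 -0.1404  0.1389] tilt 0.004 F [  3.1  -5.8 -10.1] w 0.101 g 20.0 q7 0.8
```

Scaled: 0.0185 m is 0.37, 0.0184 m is 0.368.

jog_arm(
  moves={"segments": [[0, 0.36, -0.044, 0, 0.05], [0, 0.37, -0.012, 0, 0.05], [0, 0.37, 0.02, 0, 0.05], [0, 0.368, 0.052, 0, 0.05], [0, 0.36, 0.088, 0, 0.05], [0, 0.12, 0.04, 0, 0.05], [0, 0, 0, 0, 0.05]]},
)

```text
clock: 6.45
position: [0.6162, -0.2347, 0.2884]
ee_rot: [2.056, 2.371, -0.004]
force: [2.6, -5.1, 2.0]
width: 0.098
gripper_force: 20.0
```

```bash
python3 -c "
from h import *
to([.3811,-.2667,.156],.135)"
```

```text
t 6.45 p [ 0.6162 -0.2347  0.2884] yaw 0.142 turn 0.007 tool shift [ 0.002  -0.2373  0.1324] tilt 0.004 F [ 2.6 -5.1  2. ] w 0.098 g 20.0 q7 0.77
```

Scaled: -0.04 m is -0.8, -0.03 m is -0.6.

jog_arm(
  moves={"segments": [[0, 0, 0, 0, 0.25], [0, 0, 0, 0, 0.25], [0, 0, -0.4, 0, 0.25], [0, 0, -0.6, 0, 0.25], [0, 0, -0.6, 0, 0.25], [0, -0.6, 0, 0, 0.25], [0, -0.8, 0, 0, 0.25], [0, -0.8, 0, 0, 0.25], [0, -0.8, 0, 0, 0.25]]},
)

```text
clock: 7.35
position: [0.4649, -0.2538, 0.3678]
ee_rot: [-2.056, -2.374, 0.0]
force: [0.3, -0.4, 0.8]
width: 0.251
gripper_force: 0.0
```

jog_arm(
  moves={"segments": [[0, 0, 0, 0.037, 0.35], [0, 0, 0, 0.037, 0.35], [0, 0, 0, 0.037, 0.35], [0, 0, 0, 0.037, 0.35], [0, 0, 0, 0.037, 0.35], [0, 0, 0, 0.037, 0.35], [0, 0, 0, 0.037, 0.35], [0, 0, 0, 0.037, 0.35], [0, 0, 0, 0.037, 0.35], [0, 0, 0, 0.037, 0.35]]},
  squeeze=8,
)

```text
clock: 8.35
position: [0.4666, -0.2534, 0.368]
ee_rot: [-3.12, -0.357, 0.001]
force: [0.5, -0.1, 0.4]
width: 0.347
gripper_force: 0.0
```

```bash
python3 -c "
from h import *
to([.4743,-.2541,.22],.135-np.pi/2)
a=arm.get_image('side')['image'][150:350,120:320];b=arm.get_image('top')['image'][180:380,320:520]
cv2.imwrite('pics/s4.png',cv2.convertScaleAbs(cv2.resize(np.hstack([a,b]),None,fx=2,fy=2),alpha=1.4))"
```

```text
t 8.35 p [ 0.4666 -0.2534  0.368 ] yaw -1.343 turn 0.093 tool shift [0.0074 0.0026 0.148 ] tilt 0.001 F [ 0.5 -0.1  0.4] w 0.347 g 0.0 q7 -0.56
```

View pics/s4.png

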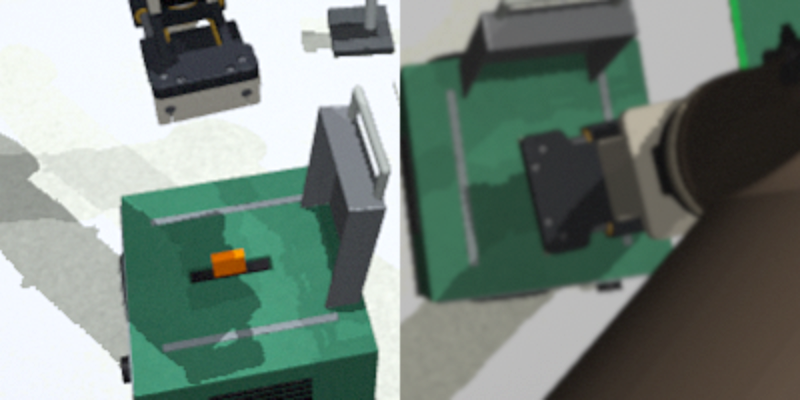

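The hood stands open past upright. The orange tab is visible in side at about (229,263) in the crop, which is pixel (234.5,281.3). I'll check the predicted position against it.

```bash
python3 -c "
from h import *
d=arm.get_image('side');o=[.4743,-.2541]
print(proj(d,[o+[.133],o+[.146],o+[.12]]))
i=d['image'];h=cv2.cvtColor(i,cv2.COLOR_BGR2HSV);m=cv2.inRange(h,(8,150,80),(22,255,255));m[:260]=0;m[300:]=0;m[:,:215]=0;m[:,260:]=0
n,l,st,c=cv2.connectedComponentsWithStats(m);print(st[1:],c[1:])
k=int(np.argmax(st[1:,4]))+1;print(at(d,c[k],.135))
cc,s=np.cos(.135),np.sin(.135);R=np.array([[cc,-s],[s,cc]])
best=[]
from scipy.optimize import minimize
P=np.array([[x,y,z]for x in(-.016,.016)for y in(-.005,.005)for z in(.12,.146)])
def cen(q):
    p=proj(d,np.c_[np.array(q)+P[:,:2]@R.T,P[:,2]]);H=cv2.convexHull(p.astype(np.float32));M=cv2.moments(H);return np.array([M['m10'],M['m01']])/M['m00']
r=minimize(lambda q:((cen(q)-c[k])**2).sum(),o,method='Nelder-Mead');print(r.x,cen(r.x))
"
```

```text
[[233.9558068  280.96722899]
 [233.43894787 277.19774837]
 [234.46221882 284.65983933]]
[[225 274  18  14 189]] [[233.87301587 280.81481481]]
[ 0.47428768 -0.25512014  0.135     ]
[ 0.47410007 -0.25386154] [233.86749859 280.81789759]
```

The prediction matches within a pixel. Move down to the tab.

Scaled: 0.04 m is 0.8, 0.03 m is 0.6, 0.093 rad / 4 = 0.0233.

jog_arm(
  moves={"segments": [[0.06, 0.02, 0.4, 0.0233, 0.35], [0.08, 0.02, 0.6, 0, 0.35], [0, 0, 0.8, 0, 0.35], [0, 0, 0.8, 0, 0.35], [0, 0, 0.6, 0, 0.35], [0, 0, 0.6, 0, 0.35], [0, 0, 0.4, 0, 0.35], [0, 0, 0.2, 0, 0.35], [0, 0, 0, 0, 0.35]]},
  squeeze=8,
)

```text
clock: 9.4
position: [0.4736, -0.2542, 0.1475]
ee_rot: [-3.132, -0.225, 0.003]
force: [0.5, 1.0, 0.5]
width: 0.348
gripper_force: 0.0
```

```bash
python3 -c "
from h import *
to([.4741,-.254,.125],.135-np.pi/2)"
```

```text
t 9.4 p [ 0.4736 -0.2542  0.1475] yaw -1.428 turn 0.008 tool shift [ 0.0005 -0.0001  0.0225] tilt 0.002 F [0.5 1.  0.5] w 0.348 g 0.0 q7 -0.43
```

Scaled: 0.01 m is 0.2, 0.008 m is 0.16, 0.008 rad / 4 = 0.002.

jog_arm(
  moves={"segments": [[0, 0, 0.2, 0.002, 0.35], [0, 0, 0.16, 0, 0.35], [0, 0, 0.09, 0, 0.35], [0, 0, 0, 0, 0.3], [0, 0, 0, 0, 0.08], [0, 0, 0, 0, 0.08], [0, 0, 0, 0, 0.08], [0, 0, 0, 0, 0.08], [0, 0, 0, 0, 0.08], [0, 0, 0, 0, 0.08]]},
  squeeze=8,
)

```text
clock: 10.4
position: [0.4744, -0.2548, 0.1261]
ee_rot: [3.135, 0.208, 0.001]
force: [-1.1, -0.1, 3.4]
width: 0.106
gripper_force: 8.0
```

```bash
python3 -c "
from h import *
to([.4741,-.254,.125],.135-np.pi/2)"
```

```text
t 10.4 p [ 0.4744 -0.2548  0.1261] yaw -1.438 turn -0.002 tool shift [-0.0002 -0.0009  0.0011] tilt 0.001 F [-1.1 -0.1  3.4] w 0.106 g 8.0 q7 -0.41
```

Gripped at 8 N. Draw it up slowly first, then to full height.

Scaled: -0.015 m is -0.3, -0.012 m is -0.24.

jog_arm(
  moves={"segments": [[0, 0, -0.1, 0, 0.08], [0, 0, -0.2, 0, 0.08], [0, 0, -0.24, 0, 0.08], [0, 0, -0.3, 0, 0.08], [0, 0, -0.3, 0, 0.08], [0, 0, -0.3, 0, 0.08], [0, 0, -0.3, 0, 0.08], [0, 0, -0.2, 0, 0.08], [0, 0, -0.2, 0, 0.08], [0, 0, -0.2, 0, 0.08]]},
)

```text
clock: 11.4
position: [0.4741, -0.2546, 0.2435]
ee_rot: [-3.134, -0.208, 0.0]
force: [0.2, 0.8, -2.1]
width: 0.11
gripper_force: 8.0
```

jog_arm(
  moves={"segments": [[0, 0, -0.2, 0, 0.08], [0, 0, -0.2, 0, 0.08], [0, 0, -0.1, 0, 0.08], [0, 0, 0, 0, 0.08], [0, 0, 0, 0, 0.08], [0, 0, 0, 0, 0.08]]},
)

```text
clock: 12.0
position: [0.474, -0.2545, 0.2674]
ee_rot: [-3.134, -0.208, 0.001]
force: [0.7, -0.1, -0.5]
width: 0.115
gripper_force: 8.0
```

```bash
python3 -c "
from h import *
to([.483,.234,.26],.03)
cv2.imwrite('pics/s5.png',cv2.convertScaleAbs(cv2.resize(arm.get_image('side')['image'][100:300,120:340],None,fx=3,fy=3),alpha=1.2))"
```

```text
t 12.0 p [ 0.474  -0.2545  0.2674] yaw -1.438 turn -1.468 tool shift [ 0.0735 -0.483   0.0076] tilt 0.001 F [ 0.7 -0.1 -0.5] w 0.115 g 8.0 q7 -0.56
```

View pics/s5.png

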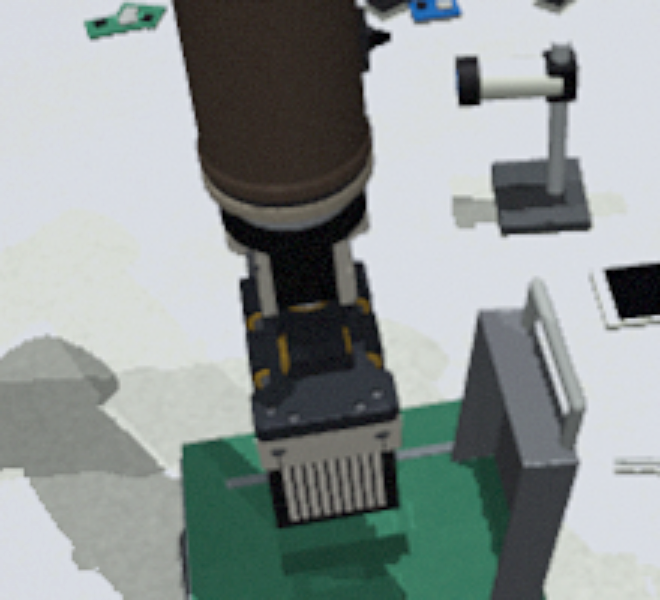

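The cassette is held clear above the deck, upright, with its bottom corners at (212.7,274.3) and (252.3,269). I'll check for slip.

```bash
python3 -c "
from h import *
d=arm.get_image('side');cc,s=np.cos(.133),np.sin(.133)
for z in(.171,.165,.16):
  print(z,proj(d,[[.474+cc*x+s*.006,-.2545+s*x-cc*.006,z]for x in(-.04,.04)]).round(1).tolist())
print(arm.observe()['width'])"
```

```text
0.171 [[212.1, 275.9], [253.0, 268.9]]
0.165 [[212.5, 277.7], [253.1, 270.7]]
0.16 [[212.8, 279.2], [253.3, 272.2]]
0.10963794634150716
```

No slip. Move across gently, then turn.

jog_arm(
  moves={"segments": [[0.02, -0.1, 0, 0, 0.08], [0.03, -0.2, 0, 0, 0.08], [0.04, -0.3, 0, 0, 0.08], [0.06, -0.4, 0, 0, 0.08], [0.06, -0.4, 0, 0, 0.08], [0.06, -0.4, 0, 0, 0.08], [0.06, -0.4, 0, 0, 0.08], [0.06, -0.4, 0, 0, 0.08], [0.06, -0.4, 0, 0, 0.08], [0.06, -0.4, 0, 0, 0.08]]},
)

```text
clock: 13.1
position: [0.4767, -0.0811, 0.2677]
ee_rot: [-3.134, -0.21, 0.0]
force: [0.1, 0.6, -1.0]
width: 0.107
gripper_force: 8.0
```

jog_arm(
  moves={"segments": [[0.06, -0.4, 0, 0, 0.08], [0.06, -0.4, 0, 0, 0.08], [0.06, -0.3, 0, 0, 0.08], [0.04, -0.2, 0, -0.0125, 0.08], [0, 0, 0, -0.025, 0.08], [0, 0, 0, -0.03, 0.08], [0, 0, 0, -0.03, 0.08], [0, 0, 0, -0.03, 0.08], [0, 0, 0, -0.03, 0.08], [0, 0, 0, -0.03, 0.08]]},
)

```text
clock: 14.1
position: [0.4791, -0.0169, 0.2679]
ee_rot: [-2.836, -1.352, -0.0]
force: [-0.2, -0.0, -1.1]
width: 0.11
gripper_force: 8.0
```

jog_arm(
  moves={"segments": [[0, 0, 0, -0.03, 0.08], [0, 0, 0, -0.03, 0.08], [0, 0, 0, -0.03, 0.08], [0, 0, 0, -0.03, 0.08], [0, 0, 0, -0.03, 0.08], [0, 0, 0, -0.02, 0.08], [0, 0, 0, -0.01, 0.08], [0, 0, 0, 0, 0.08]]},
)

```text
clock: 14.9
position: [0.4791, -0.0169, 0.2679]
ee_rot: [2.183, 2.259, 0.0]
force: [-0.2, 0.1, -1.6]
width: 0.112
gripper_force: 8.0
```

```bash
python3 -c "
from h import *
to([.482,.234,.201],.03)"
```

```text
t 14.9 p [ 0.4791 -0.0169  0.2679] yaw 0.034 turn 0.004 tool shift [0.2507 0.0114 0.0669] tilt 0.0 F [-0.2  0.1 -1.6] w 0.112 g 8.0 q7 0.17
```

Scaled: 0.025 m is 0.5, 0.022 m is 0.44.

jog_arm(
  moves={"segments": [[0.16, 0.02, 0.04, 0, 0.08], [0.3, 0.02, 0.1, 0, 0.08], [0.44, 0.02, 0.14, 0, 0.08], [0.5, 0.02, 0.14, 0, 0.08], [0.5, 0.02, 0.14, 0, 0.08], [0.5, 0.02, 0.14, 0, 0.08], [0.5, 0.02, 0.14, 0, 0.08], [0.5, 0.02, 0.14, 0, 0.08], [0.44, 0.02, 0.12, 0, 0.08], [0.4, 0.02, 0.08, 0, 0.08]]},
)

```text
clock: 15.9
position: [0.4818, 0.1976, 0.208]
ee_rot: [-2.184, -2.258, 0.001]
force: [0.1, 0.4, -0.7]
width: 0.107
gripper_force: 8.0
```

jog_arm(
  moves={"segments": [[0.34, 0.02, 0.08, 0, 0.08], [0.24, 0, 0.04, 0, 0.08], [0.14, 0, 0.02, 0, 0.08], [0.04, 0, 0.02, 0, 0.08], [0, 0, 0, 0, 0.08], [0, 0, 0, 0, 0.08], [0, 0, 0, 0, 0.08]]},
)

```text
clock: 16.6
position: [0.4825, 0.2325, 0.2011]
ee_rot: [2.187, 2.255, 0.001]
force: [-0.5, -0.1, -1.0]
width: 0.107
gripper_force: 8.0
```

```bash
python3 -c "
from h import *
to([.482,.234,.201],.03)
a=arm.get_image('side')['image'][60:220,190:350];b=arm.get_image('top')['image'][120:280,60:220]
cv2.imwrite('pics/s6.png',cv2.convertScaleAbs(cv2.resize(np.hstack([a,b]),None,fx=2.5,fy=2.5),alpha=1.3))"
```

```text
t 16.6 p [0.4825 0.2325 0.2011] yaw 0.031 turn 0.001 tool shift [ 0.0015 -0.0005  0.0001] tilt 0.0 F [-0.5 -0.1 -1. ] w 0.107 g 8.0 q7 -0.2
```

View pics/s6.png

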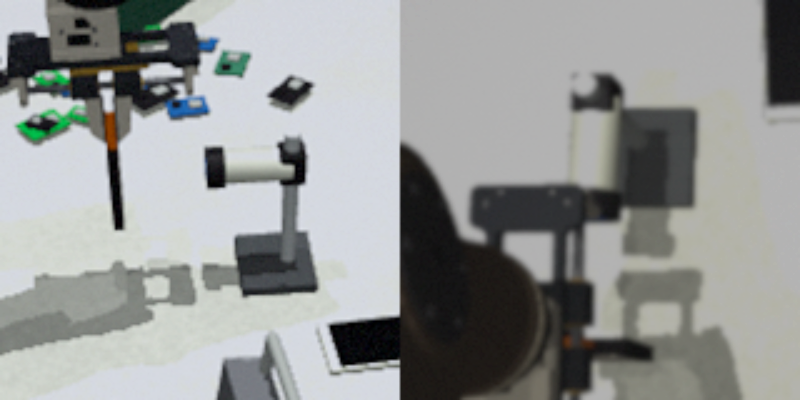

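The cassette hangs edge-on to the side view, square in front of the lens: frame top is near (235.2,120) and bottom near (238,151.6). I'll check height and lean against the model.

```bash
python3 -c "
from h import *
d=arm.get_image('side')
print(proj(d,[[.4825+.0012,.1925,.195],[.4837,.1925,.105],[.4937,.1925,.105]]).round(1).tolist())
t=arm.get_image('top');print(proj(t,[[.4837,.1925,.195],[.4825,.2325,.21]]).round(1).tolist())"
```

```text
[[235.0, 124.5], [237.5, 151.5], [241.1, 151.3]]
[[150.9, 257.9], [126.4, 257.5]]
```

Scaled: 0.0015 m is 0.03.

jog_arm(
  moves={"segments": [[0.03, 0, 0, 0, 0.08], [0, 0, 0, 0, 0.08], [0, 0, 0, 0, 0.08], [0, 0, 0, 0, 0.08]]},
)

```text
clock: 17.2
position: [0.4822, 0.2348, 0.2008]
ee_rot: [2.186, 2.257, -0.0]
force: [-0.8, 0.5, -1.6]
width: 0.11
gripper_force: 8.0
```

```bash
python3 -c "
from cell import arm
print(arm.sign_off())"
```

```text
the job is handed in; nothing more can be done
None
```

I handed the job in at 17.2 s with the hood left open past upright and the cassette held still at 8 N, upright and square to the lens, about 100 mm in front of it; sign-off returned no verdict.

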